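Fish the tape roll out from under the drying rack

ROBOT

A 6-joint arm with a two-finger parallel gripper is mounted at the origin on a cart in front of the work surface, level with it; the furniture and walls round the work are solid. World frame = base frame: x ahead of the robot, y to its left, z up, the work surface at z = 0. Lengths are in m, angles in rad, forces in N, time in s.
With the tool pointing down it reaches from about 0.3 to 0.775 m from the base axis. Payload 14.6 kg.
Tool frame: the origin (TCP) lies midway between the tips of the shut fingers; the grasp point (between the pads) lies 19 mm behind it; z points along the fingers, y is the direction in which the jaws open and shut (so a half turn about z gives the same grasp; the last joint's range is limited). The gripper opens to 85 mm and grips with 20 to 120 N. Pads are 22 mm wide; open, the fingers measure 114 mm over their backs; the gripper's body (76 mm by 85 mm) begins 54 mm behind the grasp point. The pads swing forward as they close: fully open they stand 13 mm farther back than shut.
Start: joints at [1.05, 0.3, 1.521, -0, 1.321, -0.067], TCP at [0.241, 0.494, 0.231] pointing down, gripper open.
Joint ranges: [-3.03, 3.03], [-0.79, 2.21], [0.23, 2.52], [-1.04, 4.18], [0, 3.07], [-2.55, 2.55]. Speed limits (rad/s): [2.22, 2.22, 2.57, 3.14, 3.14, 3.14].

INTERFACE

Orientations are given as a 3x3 rotation matrix whose columns are the frame's x, y, z axes.
In Python, from rig import env gives the robot as it stands.
- The arm moves only by the tool carry_out, never from a script. Its argument "commands" is a list that holds one entry, the list of rows, each a list of 7 numbers: the opening in per cent of the stroke, from 0 (shut) to 100 (fully open), then the shift along the world's x, y, z in cm, then the turn, a rotation vector about the world's x, y, z in rad. In form: [[[claw, dx, dy, dz, ax, ay, az], ...]]. A call has exactly 5 rows; each row shifts and turns the commanded pose from where the row before left it; what a row does not reach is not made up. A row lasts 1/10 s, in which the tool goes at most 50 mm and 8.59 degrees, less where a joint would pass 70% of its speed; a pose out of reach is approached as far as the arm can. A call is refused whole if a number of a shift passes 5 or a number of a turn 0.15, either way. A call with a gripper value outside its range is refused whole. The fingers move at their own pace and stop on an object; the grip force is fixed at half the most. Time passes only in rows, so rows that do not move let the fingers close, or fill a call up. It gives the time, the measured TCP pose, the force and the opening at its end, in the units of the state.
- env.state(): the state, without advancing time (a new reading comes with each control period).
- env.snapshot(name): name is "scene" or "top" or "wrist"; returns a dict with "pixels" (480x640x3 uint8, blue, green, red), "vfov" (degrees; the focal length in pixels is half the picture's height over the tangent of half this angle, whatever the lens; pixels are square), "cx", "cy" (the principal point, pixels), "extrinsics" (4x4, takes a point from camera to world coordinates); the wrist camera has in their place "hand_eye" (4x4, takes a point from camera to tool coordinates, whose origin is the TCP and whose axes are the flange's). Camera axes: x right, y up, looking along -z (the intrinsics and any distortion apply to the point x, -y, -z); pixel columns grow to the right and rows downward; lengths in m; the calibration is good to about 2 mm. A picture is of the moment at which its call begins: read the wrist's pose just before it. There is no depth.
- env.job_done(): hands the job in, once; it reports no verdict.
Trained networks look in a picture, given as the dict that the camera call returned (one of the last four; its "shot" number tells which), for a name from the list of things; names that differ only in an ending like _2 or _b are one class to them, and where a whole thing is asked for, a point or a joint stands for the part that bears it (a point fixed in the world has none). Each returns a list of dicts, best first, with "confidence" (0 to 1); they miss things now and then, are a little off and sometimes report something else, mostly with a low value. They report only what shows in the picture. A call takes as long as a camera call. They do not tell look-alikes from the thing itself.
- env.outline_of(query, picture): "pixels" (480x640 bool, what is visible of it) and "bbox" ([left, top, right, bottom] in pixels, round what is visible of it).
The state is a dict: "clock": time; "joint_positions": joint angles; "qd": joint speeds; "joint_torque": joint torques, N m; "position": TCP position; "orientation": TCP orientation; "wrist_force": force on the tool from outside, world axes, zero at the start; "torque": the same for the moment, N m; "gripper_width": finger opening in m.
Only numpy, scipy, OpenCV 4.12 (cv2) and the standard library are available. Lean on these libraries where they do the work, as an engineer would, in place of code of your own. Each camera call takes 0.05 s, during which the arm holds its last target.

TASK

The roll of masking tape has slid under the low drying rack, where the hand cannot get at it and the freshly filled bowls on top must not be disturbed. Take the bent hook from its stand, fish the roll out with the hook alone until it lies flat on the table completely clear of the rack, then hang the hook back in the fork of its stand. Do not shift the rack or the bowls, and do not touch the roll with the gripper.

Things in the scene. Friction and masses are not known exactly. Their poses are not given: they have to be found in the camera images.
- tape_roll: roll of blue masking tape on a cardboard core, 63 to 126 g, lying flat on the table under the rack: a ring 98 mm across and 25 mm high with an open eye 75 mm across; origin at the centre of its underside, z up through the eye
- drying_rack: low slatted wooden rack, loose, 3 kg, 220 mm wide (y), 180 mm deep (x), 94 mm high; origin on the table under its centre, x from the open front (at x = -90 mm) into the rack. The gap under its five slats (22 mm wide, 17 mm apart, along y) is 82 mm high and 178 mm wide between the front legs; rails close the sides and back
- bent_hook: 220 g; origin at the centre of the underside of its 46x34x5 mm guard, z up the orange handle (24 mm in x, 20 in y, z = 16 to 100 mm), x the way its 6 mm rod runs. Rod, in the xz plane: 20 mm down, then 130 mm along (0.866, 0, -0.5), then 30 mm along (-0.5, 0, -0.866). If the handle leans back 30 degrees the long part is level, the end points down. Starts hanging in the fork, x along the stand's x
- hook_grip (a point): point in the middle of the hook's handle, 58 mm above the guard's underside on the handle's centre line, where it is best taken with the fingers closing along the hook's y (20 mm wide)
- hook_tip (a point): centre of the rounded end (3 mm radius) of the hook's rod
- hook_stand: stand fixed to the table: wooden base 120x74x14 mm, steel post at its back (x = -46 mm), and on it a level fork 7 mm thick, its top 145 mm above the table. Origin on the table below the hanging point; the fork's slot, 14 mm wide between two 14 mm tines (x = -11 to 27 mm), opens towards x
- fork (a point): hanging point: on the top of the fork, in the middle of its slot, where the centre of the guard's underside rests when the hook hangs in the stand
- bowl_large: larger of the two white restored bowls standing on the rack, 86 mm wide, 53 mm high, origin at the centre of its foot
- bowl_small: smaller of the two white restored bowls standing on the rack, 78 mm wide, 43 mm high, origin at the centre of its foot
Things that resemble listed ones, but are neither listed nor needed, are in the scene too. Of the things that look like the tape_roll, the larger one is meant.

How it is judged:
On the way, in this order (a step that is already met when the one before it is completed fails the run):
1. the hook has been taken out of the fork (distance between bent_hook and fork above 0.05 m), for 0.2 s.
2. the tip of the hook is under the rack, down in the roll's eye or beside or behind the roll (within 75 mm of its centre, lower than its top), the roll still under the rack (x of hook_tip in the frame of drying_rack above -0.09 m and horizontal distance between hook_tip and tape_roll below 0.075 m and height (world z) of hook_tip below 0.025 m and x of tape_roll in the frame of drying_rack above -0.1 m), for 0.1 s.
3. the roll is out, completely clear of the rack ((x of tape_roll in the frame of drying_rack below -0.14 m or x of tape_roll in the frame of drying_rack above 0.14 m or y of tape_roll in the frame of drying_rack below -0.16 m or y of tape_roll in the frame of drying_rack above 0.16 m)), for 0.2 s.
At the end, for the whole second after the job is handed in: The tape roll lies flat and still on the table (within 0.1 rad), its whole outline clear of the rack's outline, and the hook hangs still and upright (within 0.15 rad) in the fork, the centre of its guard's underside within 15 mm of the hanging point ((x of tape_roll in the frame of drying_rack below -0.14 m or x of tape_roll in the frame of drying_rack above 0.14 m or y of tape_roll in the frame of drying_rack below -0.16 m or y of tape_roll in the frame of drying_rack above 0.16 m) and height (world z) of tape_roll between -0.01 and 0.01 m and angle between tape_roll's own z axis and vertical below 0.1 rad and linear speed of each of tape_roll, bent_hook below 0.02 m/s and distance between bent_hook and fork below 0.015 m and angle between bent_hook's own z axis and vertical below 0.15 rad); the robot touches nothing.
It fails at once if the rack is shifted by more than 12 mm (distance of drying_rack from where it was at the start of the episode above 0.012 m).
It fails at once if a bowl on the rack is shifted by more than 15 mm (distance of any of bowl_large, bowl_small from where it was at the start of the episode above 0.015 m).
It fails at once if the gripper touches the roll (contact force between the fingers and tape_roll above 0.5 N).
It also fails if it takes over 58 s, if anything falls off the work surface, if the arm or the gripper's body presses on something with over 40 N, if the wrist force passes 120 N, or if a joint passes its speed limit or range.

## Working session

There is one attempt and no reset: what is moved stays moved. The work goes in short steps, Python scripts to look and compute and a tool call to move; the robot and the scene stay as the last step left them, time stands still between calls to the robot, and variables do not carry over. Pictures are saved under pics/ and viewed, and the job is handed in when it is done.

Besides the shell and the picture viewer there is one more tool, called after "Request:" by a JSON object that holds its "name" and its "arguments", one argument or row to a line. carry_out: Moves the arm, as the interface text tells. Its arguments: {"type":"object","properties":{"commands":{"type":"array","items":{"type":"array","items":{"type":"array","items":{"type":"number"}}}}},"required":["commands"]}

```bash
ls -la; mkdir -p pics; python3 - <<'E'
from rig import env
import cv2, numpy as np
print(env.state())
for n in ["scene","top","wrist"]:
    p=env.snapshot(n)
    cv2.imwrite(f"pics/{n}0.png",p["pixels"])
    print(n,{k:(v if not hasattr(v,'shape') or v.size<20 else v.shape) for k,v in p.items()})
    np.save(f"pics/{n}0.npy",p,allow_pickle=True)
    for q in ["tape_roll","drying_rack","bent_hook","hook_stand","bowl_large","bowl_small"]:
        try:
            r=env.outline_of(q,p)
            print(q,[(round(d["confidence"],2),d["bbox"],int(d["pixels"].sum())) for d in r])
        except Exception as e: print(q,e)
E
```

```text
total 12
drwxr-xr-x  3 agent agent 4096 Dec  6 13:49 .
drwxr-xr-x 23 root  root  4096 Dec  6 13:49 ..
drwxr-xr-x  2 agent agent 4096 Dec  6 13:49 pics
{'clock': 0.0, 'joint_positions': array([ 1.05039116e+00,  3.00487078e-01,  1.52159037e+00, -1.66925402e-05,
        1.32072092e+00, -6.65897071e-02]), 'qd': array([-5.28630590e-04,  7.73961494e-05,  8.69208866e-04, -2.60914066e-04,
        1.55471006e-03, -2.08370444e-03]), 'joint_torque': array([-1.51927299e-03, -5.43504918e+01, -3.61793518e+01, -1.10413607e-04,
        4.05296101e-03,  4.80222070e-05]), 'position': array([0.24099932, 0.49411841, 0.23070863]), 'orientation': array([[-8.98782756e-01,  4.38393903e-01, -5.85486527e-04],
       [ 4.38394289e-01,  8.98782140e-01, -1.05413999e-03],
       [ 6.40962904e-05, -1.20411679e-03, -9.99999273e-01]]), 'wrist_force': array([ 1.49314874,  0.06768585, -0.26458165]), 'torque': array([ 0.00043378, -0.0326279 , -0.02389729]), 'gripper_width': 0.08518981463103574}
scene {'pixels': (480, 640, 3), 'vfov': 48.47288214159929, 'cx': 324.8472437936341, 'cy': 241.6001434356716, 'extrinsics': arr
[... 1459 characters left out ...]
265.1, 259.1, 327.6], 1260)]
bowl_large [(0.83, [229.6, 212.0, 271.0, 256.0], 1450)]
bowl_small [(0.73, [229.9, 161.0, 267.5, 196.5], 1045)]
wrist {'pixels': (480, 640, 3), 'vfov': 60.878439955064266, 'cx': 311.86293946222105, 'cy': 239.41464032645078, 'hand_eye': array([[-5.00697944e-04,  9.66250799e-01,  2.57602683e-01,
         6.46858182e-02],
       [ 9.99999568e-01,  2.82181364e-04,  8.85238289e-04,
        -9.90451163e-04],
       [ 7.82671527e-04,  2.57603016e-01, -9.66250523e-01,
        -1.42538393e-01],
       [ 0.00000000e+00,  0.00000000e+00,  0.00000000e+00,
         1.00000000e+00]]), 'shot': 3}
tape_roll []
drying_rack []
bent_hook []
hook_stand []
bowl_large []
bowl_small []
```

View pics/scene0.png

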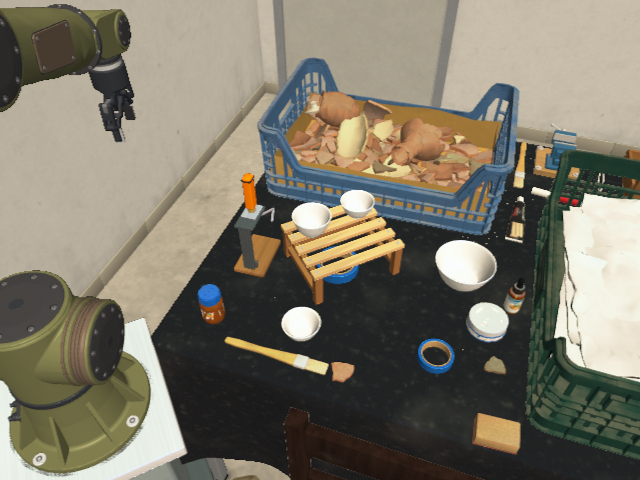

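View pics/top0.png

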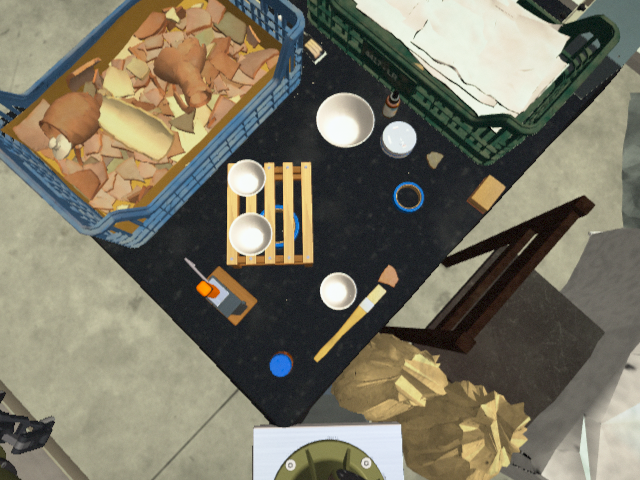

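```bash
python3 - <<'E'
import cv2
a=cv2.imread("pics/scene0.png")[160:320,220:420]; cv2.imwrite("pics/scene0c.png",cv2.resize(a,(750,600),interpolation=cv2.INTER_CUBIC))
a=cv2.imread("pics/top0.png")[150:340,180:340]; cv2.imwrite("pics/top0c.png",cv2.resize(a,(505,600),interpolation=cv2.INTER_CUBIC))
E
```

```text
(no output)
```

View pics/scene0c.png

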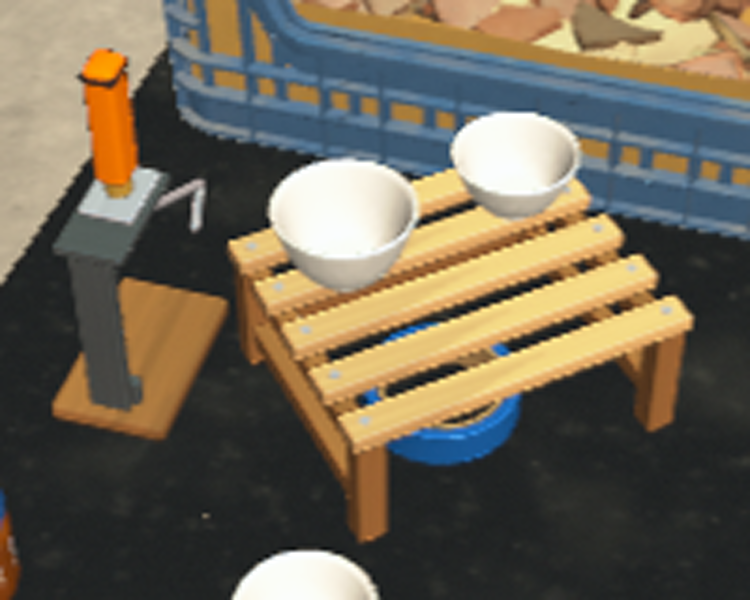

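View pics/top0c.png

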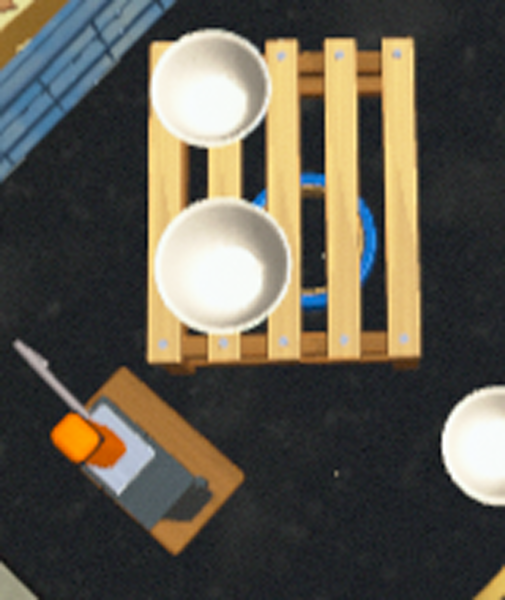

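The wanted roll is the one under the rack, at scene (338,265) / top (282,228). The look-alike is a smaller ring lying in the open, at scene (436,357) / top (408,196). The rack's open front faces right in the top view (world -y). The hook hangs in the stand at top (208,288) with its rod pointing up-left. I'll work out the poses next.

```bash
cat > h.py <<'E'
import numpy as np, cv2
def K(p):
    f=240/np.tan(np.radians(p["vfov"])/2); return f
def proj(p,X,E=None):
    E=p["extrinsics"] if E is None else E
    X=np.atleast_2d(X); c=(X-E[:3,3])@E[:3,:3]
    f=K(p); return np.c_[p["cx"]+f*c[:,0]/-c[:,2], p["cy"]-f*c[:,1]/-c[:,2]]
def ray(p,uv,z,E=None):
    E=p["extrinsics"] if E is None else E
    f=K(p); uv=np.atleast_2d(uv).astype(float)
    d=np.c_[(uv[:,0]-p["cx"])/f,-(uv[:,1]-p["cy"])/f,-np.ones(len(uv))]@E[:3,:3].T
    t=(z-E[2,3])/d[:,2]; return E[:3,3]+t[:,None]*d
def wristE(st,p):
    T=np.eye(4);T[:3,:3]=st["orientation"];T[:3,3]=st["position"];return T@p["hand_eye"]
E
python3 - <<'E'
import numpy as np,cv2
from h import *
from scipy.optimize import least_squares
t=np.load("pics/top0.npy",allow_pickle=True).item(); s=np.load("pics/scene0.npy",allow_pickle=True).item()
ct=lambda a:np.array(a,float)/3.156+[180,150]
cs=lambda a:np.array(a,float)/3.75+[220,160]
base=ct([(122,367),(243,476),(177,555)])
print("stand base",ray(t,base,.014))
rk=ct([(149,40),(412,38),(420,357),(148,362)])
print("rack top",ray(t,rk,.094))
rs=cs([(228,243),(583,185),(692,315),(350,440)])
print("rack scene",ray(s,rs,.094))
print("feet scene",ray(s,cs([(363,540),(655,430)]),0))
# blue in top, roll region
for p,box in ((t,(230,200,312,262)),(s,(310,235,365,290))):
    x0,y0,x1,y1=box
    hsv=cv2.cvtColor(p["pixels"],cv2.COLOR_BGR2HSV)
    m=cv2.inRange(hsv,(100,150,80),(125,255,255)); mm=np.zeros_like(m); mm[y0:y1,x0:x1]=m[y0:y1,x0:x1]
    ys,xs=np.nonzero(mm); print(len(xs),xs.min(),xs.max(),ys.min(),ys.max())
    w=ray(p,np.c_[xs,ys],.025)
    # outer circle: fit so that 37.5..49 ring includes points
    def cost(c):
        r=np.hypot(*(w[:,:2]-c).T)
        return np.where(r>.049,r-.049,np.where(r<.0375,.0375-r,0))
    r=least_squares(cost,w[:,:2].mean(0),loss='soft_l1',f_scale=.003); print("roll",r.x,r.cost,np.abs(r.fun).mean())
print("decoy",ray(t,[(408,196)],.02), "bowl", ray(t,[(338,290)],.03))
E
```

```text
stand base [[0.49695128 0.23562332 0.014     ]
 [0.41841616 0.1495912  0.014     ]
 [0.36493285 0.19519853 0.014     ]]
rack top [[0.71080545 0.20534503 0.094     ]
 [0.70940431 0.02601559 0.094     ]
 [0.48970371 0.02511638 0.094     ]
 [0.48973171 0.2028029  0.094     ]]
rack scene [[0.48897893 0.19976216 0.094     ]
 [0.70832971 0.15121812 0.094     ]
 [0.70851244 0.0240611  0.094     ]
 [0.48819487 0.02425236 0.094     ]]
feet scene [[4.95638325e-01 2.58421727e-02 1.11022302e-16]
 [6.93534443e-01 2.42978622e-02 0.00000000e+00]]
156 260 299 204 247
roll [0.58547677 0.10232906] 2.9498941760277784e-06 4.587196221016637e-05
318 317 358 246 283
roll [0.57761889 0.09031104] 0.001032092236550258 0.001918322929229884
decoy [[ 0.65127139 -0.1984925   0.02      ]] bowl [[ 0.43771043 -0.02939901  0.03      ]]
```

```bash
python3 - <<'E'
import numpy as np,cv2
from h import *
from scipy.optimize import least_squares
t=np.load("pics/top0.npy",allow_pickle=True).item(); s=np.load("pics/scene0.npy",allow_pickle=True).item()
print("handle top",ray(t,[(204.4,289.4)],.245), ray(s,[np.array([105,62])/3.75+[220,160]],.245))
for p,b,n in((t,(180,250,265,335),"t"),(s,(225,165,290,285),"s")):
    x0,y0,x1,y1=b;a=p["pixels"][y0:y1,x0:x1];k=min(800/a.shape[1],600/a.shape[0]);print(n,k)
    cv2.imwrite(f"pics/st_{n}.png",cv2.resize(a,None,fx=k,fy=k,interpolation=cv2.INTER_CUBIC))
def R(y):c,q=np.cos(y),np.sin(y);return np.array([[c,-q,0],[q,c,0],[0,0,1]])
# overlay of model
for (x,y,yaw) in [(.431,.2154,48.5)]:
    M=R(np.radians(yaw)); o=np.array([x,y,0])
    pts={"handletop":(0,0,.245),"guardc":(0,0,.15),"b1":(.06,.037,.014),"b2":(-.06,.037,.014),"b3":(-.06,-.037,.014),"b4":(.06,-.037,.014),"tip":(.0976,0,.034),"bend":(.1126,0,.06)}
    for k,v in pts.items():
        X=o+M@np.array(v); print(k,X.round(3),proj(t,X).round(1),proj(s,X).round(1))
print("q-check TCP")
E
```

```text
handle top [[0.42854219 0.2129864  0.245     ]] [[0.43036475 0.21018802 0.245     ]]
t 7.0588235294117645
s 5.0
handletop [0.431 0.215 0.245] [[203. 288.]] [[247.4 175. ]]
guardc [0.431 0.215 0.15 ] [[214.6 291.7]] [[251.9 209.7]]
b1 [0.443 0.285 0.014] [[196.  290.8]] [[252.  232.9]]
b2 [0.364 0.195 0.014] [[236.2 326.5]] [[233.2 267.9]]
b3 [0.419 0.146 0.014] [[258.6 300.5]] [[263.5 274.3]]
b4 [0.498 0.236 0.014] [[218.6 265.6]] [[280.6 238.5]]
tip [0.496 0.288 0.034] [[192.7 266.2]] [[270.8 219.6]]
bend [0.506 0.3   0.06 ] [[184.4 260.2]] [[272.1 207.7]]
q-check TCP
```

View pics/st_t.png

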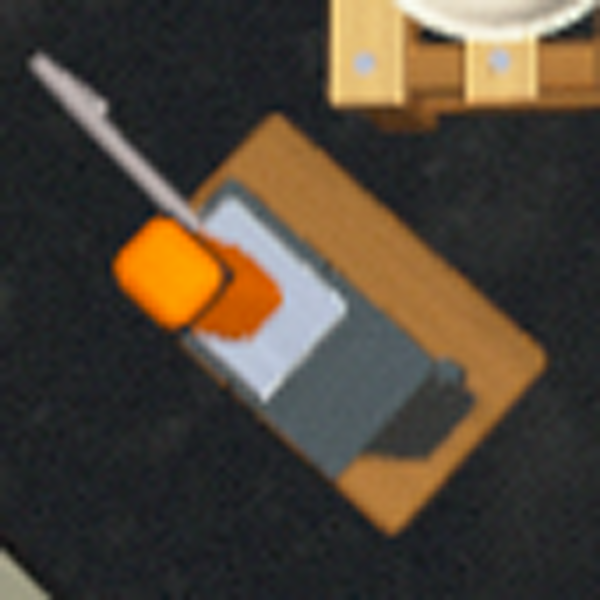

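View pics/st_s.png

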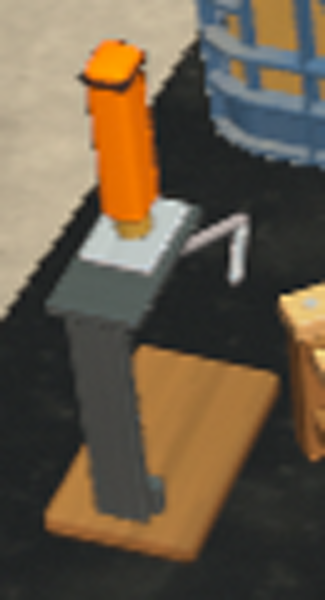

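The model lines up with the pixels to about 2 mm: hanging point (0.430, 0.2135), yaw about 48°; rack centre (0.599, 0.114), front facing -y; roll about (0.583, 0.099). Next I plan the approach with the tool leaned 30°, so that it points straight down when the hook is in use.

```bash
cat >> h.py <<'E'
from scipy.spatial.transform import Rotation as Rot
def tool(yaw_hook,tilt):
    """tool axes for hook x yaw (deg), hook lean-back tilt where tool lean = 30-tilt (deg)"""
    a=np.radians(yaw_hook); h=np.array([np.cos(a),np.sin(a),0]); u=np.array([0,0,1.])
    b=np.radians(30-tilt); z=-np.sin(b)*h-np.cos(b)*u
    y=np.array([np.sin(a),-np.cos(a),0]); x=np.cross(y,z)
    return np.c_[x,y,z]
def plan(st,P,R,n=None):
    d=(np.array(P)-st["position"])*100; r=Rot.from_matrix(R@st["orientation"].T).as_rotvec()
    print("shift cm",d.round(2),"turn",r.round(3),"|t|",np.linalg.norm(r).round(3),"rows>=",max(np.linalg.norm(d)/5,np.linalg.norm(r)/.15).round(1))
    if n: print("per row",(d/n).round(2),(r/n).round(3))
E
python3 - <<'E'
from rig import env
from h import *
st=env.state()
R=tool(48,0);tz=R[:,2]; g=np.array([.430,.2135,.203]); tcp=g+.019*tz
print(tz,tcp)
plan(st,tcp-.12*tz,R,15)
E
```

```text
[-0.3345653  -0.37157241 -0.8660254 ] [0.42364326 0.20644012 0.18654552]
shift cm [ 22.27 -24.33   5.92] turn [-0.594 -0.115 -1.802] |t| 1.901 rows>= 12.7
per row [ 1.48 -1.62  0.39] [-0.04  -0.008 -0.12 ]
```

Request:
{"name": "carry_out", "arguments": {
  "commands": [
    [[100,1.0,-1.0,2.0,-0.04,-0.008,-0.12],[100,1.0,-1.0,2.0,-0.04,-0.008,-0.12],[100,1.5,-1.6,2.0,-0.04,-0.008,-0.12],[100,1.5,-1.6,2.0,-0.04,-0.008,-0.12],[100,1.5,-1.6,1.0,-0.04,-0.008,-0.12]]
  ]
}}

```text
clock: 1.55
position: [0.3067, 0.4259, 0.3232]
orientation: [[-0.49, 0.872, -0.02], [0.856, 0.477, -0.198], [-0.163, -0.114, -0.98]]
wrist_force: [-0.6, -0.5, -0.3]
gripper_width: 0.0851
```

Request:
{"name": "carry_out", "arguments": {
  "commands": [
    [[100,1.5,-1.7,0,-0.04,-0.008,-0.12],[100,1.5,-1.7,0,-0.04,-0.008,-0.12],[100,1.5,-1.7,0,-0.04,-0.008,-0.12],[100,1.5,-1.7,0,-0.04,-0.008,-0.12],[100,1.5,-1.7,0,-0.04,-0.008,-0.12]]
  ]
}}

```text
clock: 2.05
position: [0.3816, 0.3407, 0.3213]
orientation: [[0.075, 0.986, -0.151], [0.931, -0.124, -0.344], [-0.358, -0.114, -0.927]]
wrist_force: [-0.2, 0.4, 0.2]
gripper_width: 0.0856
```

```bash
python3 - <<'E'
from rig import env
from h import *
st=env.state(); print(st["clock"],st["joint_positions"].round(2),st["position"].round(3))
R=tool(48,0);tz=R[:,2]; tcp=np.array([.42364326, 0.20644012, 0.18654552])
plan(st,tcp-.12*tz,R,5)
E
```

```text
2.05 [ 0.73  0.36  1.27 -0.16  1.86  0.82] [0.382 0.341 0.321]
shift cm [ 8.22 -8.96 -3.09] turn [-0.191 -0.04  -0.597] |t| 0.629 rows>= 4.2
per row [ 1.64 -1.79 -0.62] [-0.038 -0.008 -0.119]
```

Request:
{"name": "carry_out", "arguments": {
  "commands": [
    [[100,1.65,-1.8,-0.6,-0.038,-0.008,-0.12],[100,1.65,-1.8,-0.6,-0.038,-0.008,-0.12],[100,1.65,-1.8,-0.6,-0.038,-0.008,-0.12],[100,1.65,-1.8,-0.6,-0.038,-0.008,-0.12],[100,1.65,-1.8,-0.6,-0.038,-0.008,-0.12]]
  ]
}}

```text
clock: 2.55
position: [0.4642, 0.2506, 0.2909]
orientation: [[0.581, 0.741, -0.335], [0.643, -0.671, -0.37], [-0.499, -0.0, -0.867]]
wrist_force: [0.0, -0.1, -0.2]
gripper_width: 0.0855
```

```bash
python3 - <<'E'
from rig import env
from h import *
st=env.state(); print(st["clock"],st["joint_positions"].round(2),st["position"].round(3))
p=env.snapshot("wrist"); E=wristE(st,p); a=p["pixels"].copy()
def M(y):c,q=np.cos(y),np.sin(y);return np.array([[c,-q,0],[q,c,0],[0,0,1]])
o=np.array([.43,.2135,0]);m=M(np.radians(48))
for v in [(.012,.010,.245),(.012,-.01,.245),(-.012,.01,.245),(-.012,-.01,.245),(.023,.017,.15),(.023,-.017,.15),(-.023,.017,.15),(-.023,-.017,.15),(.0976,0,.034),(.1126,0,.06),(.06,.037,.014),(.06,-.037,.014)]:
    q=proj(p,o+m@np.array(v),E)[0]; cv2.circle(a,(int(q[0]),int(q[1])),3,(0,0,255),-1)
cv2.imwrite("pics/w1.png",a)
R=tool(48,0);tz=R[:,2]; tcp=np.array([.42364326, 0.20644012, 0.18654552])
plan(st,tcp,R,5)
E
```

```text
2.55 [ 0.5   0.5   1.18 -0.18  1.95  1.21] [0.464 0.251 0.291]
shift cm [ -4.06  -4.42 -10.44] turn [-0.001  0.001  0.003] |t| 0.003 rows>= 2.4
per row [-0.81 -0.88 -2.09] [-0.     0.     0.001]
```

View pics/w1.png

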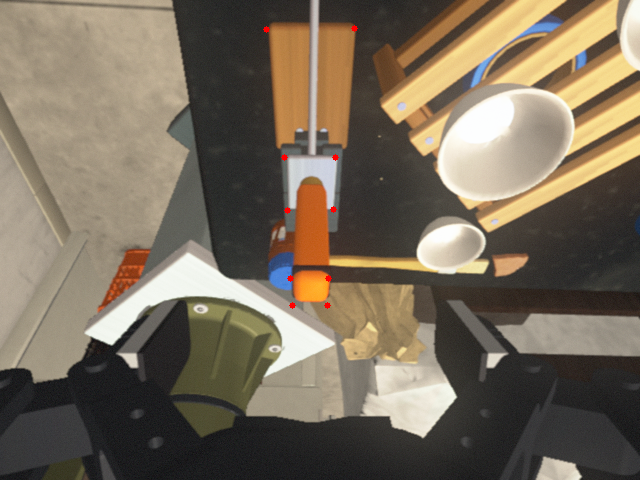

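The wrist view shows the handle centred between the jaws, its top near (312,288), and the guard on the predicted dots to about 1 mm. Advancing along the tool axis and closing.

Request:
{"name": "carry_out", "arguments": {
  "commands": [
    [[100,-0.8,-0.9,-2.1,0,0,0],[100,-0.8,-0.9,-2.1,0,0,0],[100,-0.8,-0.9,-2.1,0,0,0],[100,-0.8,-0.9,-2.1,0,0,0],[60,-0.8,-0.8,-2.0,0,0,0]]
  ]
}}

```text
clock: 3.1
position: [0.4231, 0.207, 0.1864]
orientation: [[0.578, 0.745, -0.333], [0.647, -0.667, -0.37], [-0.498, -0.002, -0.867]]
wrist_force: [0.3, 1.1, -0.6]
gripper_width: 0.073
```

Request:
{"name": "carry_out", "arguments": {
  "commands": [
    [[30,0,0,0,0,0,0],[20,0,0,0,0,0,0],[10,0,0,0,0,0,0],[0,0,0,0,0,0,0],[0,0,0,0,0,0,0]]
  ]
}}

```text
clock: 3.6
position: [0.4243, 0.2078, 0.1884]
orientation: [[0.579, 0.745, -0.331], [0.647, -0.667, -0.369], [-0.496, -0.001, -0.868]]
wrist_force: [2.2, 3.3, 5.6]
gripper_width: 0.0189
```

```bash
python3 - <<'E'
from rig import env
from h import *
st=env.state(); print(st["clock"],st["joint_positions"].round(2),st["position"].round(4),st["gripper_width"],st["wrist_force"])
p=env.snapshot("wrist"); cv2.imwrite("pics/w2.png",p["pixels"])
E
```

```text
3.6 [ 0.47  0.45  1.5  -0.18  1.68  1.23] [0.4243 0.2078 0.1884] 0.01887273147782168 [2.20895166 3.28951564 5.55847215]
```

View pics/w2.png

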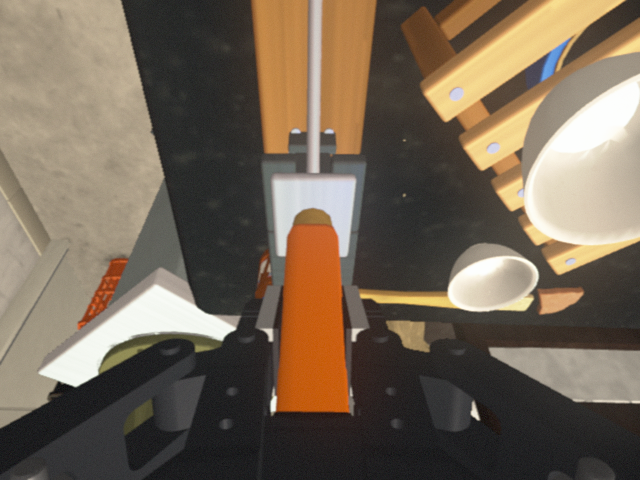

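Handle is held (18.9 mm opening). Lifting straight up.

Request:
{"name": "carry_out", "arguments": {
  "commands": [
    [[0,0,0,1,0,0,0],[0,0,0,2,0,0,0],[0,0,0,3.5,0,0,0],[0,0,0,3.5,0,0,0],[0,0,0,3.5,0,0,0]]
  ]
}}

```text
clock: 4.15
position: [0.4234, 0.2073, 0.3244]
orientation: [[0.578, 0.745, -0.333], [0.646, -0.668, -0.369], [-0.497, -0.002, -0.867]]
wrist_force: [0.1, 0.2, -2.3]
gripper_width: 0.0193
```

```bash
python3 - <<'E'
from rig import env
from h import *
st=env.state(); print(st["clock"],st["joint_positions"].round(2),st["position"].round(4),st["gripper_width"],st["wrist_force"])
s=env.snapshot("scene"); cv2.imwrite("pics/s3.png",cv2.resize(s["pixels"][80:320,180:420],(600,600),interpolation=cv2.INTER_CUBIC))
E
```

```text
4.15 [ 0.47  0.35  1.32 -0.19  1.96  1.17] [0.4234 0.2073 0.3244] 0.019315722840117736 [ 0.12416682  0.19136845 -2.26691414]
```

View pics/s3.png

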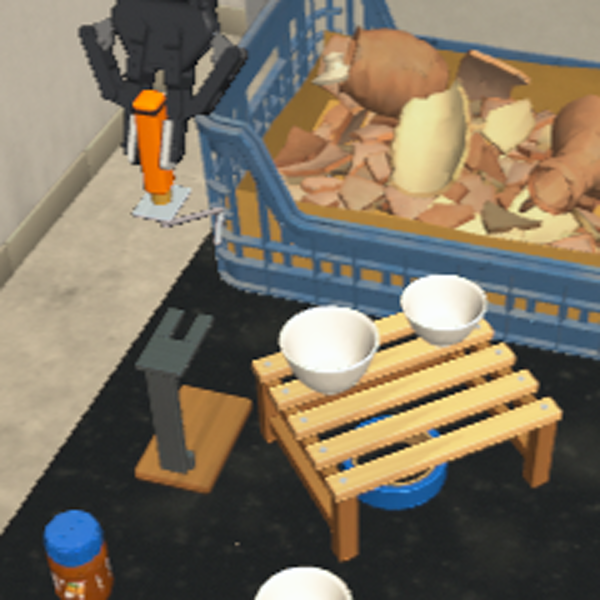

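```bash
python3 - <<'E'
from rig import env
from h import *
st=env.state()
R=tool(90,30); print(R)
plan(st,(.50,-.19,.30),R,10)
E
```

```text
[[ 6.123234e-17  1.000000e+00 -0.000000e+00]
 [ 1.000000e+00 -6.123234e-17 -0.000000e+00]
 [-0.000000e+00  0.000000e+00 -1.000000e+00]]
shift cm [  7.59 -39.77  -2.99] turn [ 0.491 -0.186  0.715] |t| 0.887 rows>= 8.1
per row [ 0.76 -3.98 -0.3 ] [ 0.049 -0.019  0.071]
```

Request:
{"name": "carry_out", "arguments": {
  "commands": [
    [[0,0.4,-2,0,0.05,-0.02,0.07],[0,0.8,-4,0,0.05,-0.02,0.07],[0,0.8,-4,0,0.05,-0.02,0.07],[0,0.8,-4,0,0.05,-0.02,0.07],[0,0.8,-4,0,0.05,-0.02,0.07]]
  ]
}}

```text
clock: 4.7
position: [0.4595, 0.0259, 0.3229]
orientation: [[0.338, 0.932, -0.133], [0.907, -0.36, -0.219], [-0.252, -0.046, -0.967]]
wrist_force: [2.4, -0.1, -3.2]
gripper_width: 0.0192
```

Request:
{"name": "carry_out", "arguments": {
  "commands": [
    [[0,0.8,-4,-0.5,0.05,-0.02,0.07],[0,0.8,-4,-0.5,0.05,-0.02,0.07],[0,0.8,-4,-0.5,0.05,-0.02,0.07],[0,0.8,-4,-0.5,0.05,-0.02,0.07],[0,0.8,-4,-0.5,0.05,-0.01,0.08]]
  ]
}}

```text
clock: 5.2
position: [0.4995, -0.1743, 0.298]
orientation: [[0.001, 1.0, -0.005], [1.0, -0.001, 0.007], [0.007, -0.005, -1.0]]
wrist_force: [0.8, 0.7, -1.0]
gripper_width: 0.0195
```

```bash
python3 - <<'E'
from rig import env
from h import *
st=env.state(); print(st["clock"],st["joint_positions"].round(2),st["position"].round(4),st["gripper_width"],st["wrist_force"])
R=tool(90,30)
plan(st,(.583,-.195,.1175),R,5)
s=env.snapshot("scene"); cv2.imwrite("pics/s4.png",s["pixels"])
t=env.snapshot("top"); cv2.imwrite("pics/t4.png",t["pixels"])
E
```

```text
5.2 [-0.41  0.21  1.47  0.    1.46 -0.41] [ 0.4995 -0.1743  0.298 ] 0.01945640646812362 [ 0.78071679  0.70905166 -0.99188195]
shift cm [  8.35  -2.07 -18.05] turn [-0.007 -0.005  0.001] |t| 0.009 rows>= 4.0
per row [ 1.67 -0.41 -3.61] [-0.001 -0.001  0.   ]
```

View pics/s4.png

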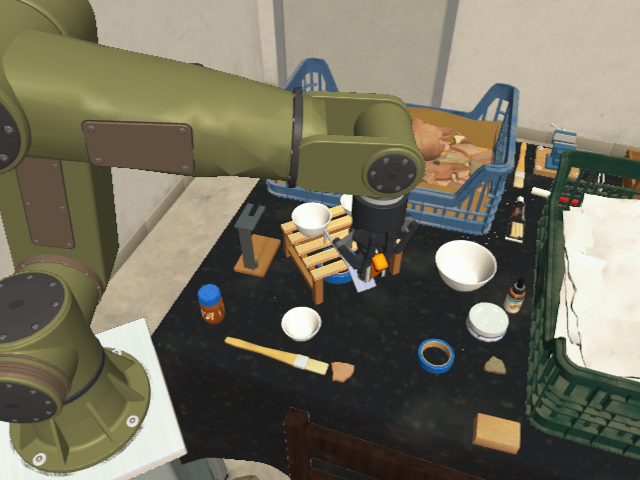

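View pics/t4.png

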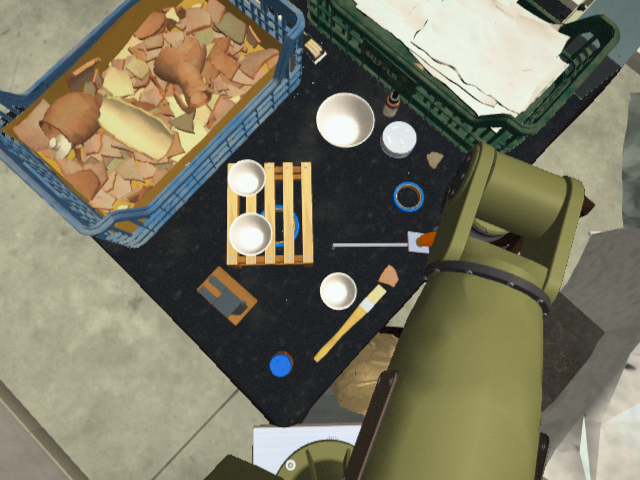

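Hook is held with its long part level, tip at about top (333,245), and nothing else has moved. Lowering to entry height in front of the rack.

Request:
{"name": "carry_out", "arguments": {
  "commands": [
    [[0,1.7,-0.6,-3.0,-0.001,-0.001,0],[0,1.7,-0.6,-4.0,-0.001,-0.001,0],[0,1.7,-0.6,-4.0,-0.001,-0.001,0],[0,1.7,-0.6,-4.0,-0.001,-0.001,0],[0,1.5,-0.2,-3.0,-0.001,-0.001,0]]
  ]
}}

```text
clock: 5.8
position: [0.5827, -0.1984, 0.1149]
orientation: [[0.004, 1.0, -0.004], [1.0, -0.004, 0.001], [0.001, -0.004, -1.0]]
wrist_force: [0.6, -0.2, -2.3]
gripper_width: 0.0194
```

```bash
python3 - <<'E'
from rig import env
from h import *
st=env.state(); print(st["clock"],st["joint_positions"].round(2),st["position"].round(4),st["orientation"].round(3).tolist(),st["gripper_width"],st["wrist_force"])
P=st["position"]; 
pts=P+np.array([[0,.169,-.0785],[0,.169,-.0485],[0,.029+.010,-.0485]])
print(pts)
s=env.snapshot("scene");t=env.snapshot("top");w=env.snapshot("wrist")
for n,p,b in(("s",s,(280,180,440,320)),("t",t,(220,150,440,280)),("w",w,(0,0,640,480))):
    a=p["pixels"].copy(); k=min(800/(b[2]-b[0]),600/(b[3]-b[1]))
    a=cv2.resize(a[b[1]:b[3],b[0]:b[2]],None,fx=k,fy=k,interpolation=cv2.INTER_CUBIC)
    for q in proj(p,pts,wristE(st,w) if n=="w" else None):
        cv2.circle(a,(int((q[0]-b[0]+.5)*k),int((q[1]-b[1]+.5)*k)),3,(0,0,255),-1)
    cv2.imwrite(f"pics/{n}5.png",a)
E
```

```text
5.8 [-0.39  0.56  1.44 -0.    1.15 -0.38] [ 0.5827 -0.1984  0.1149] [[0.004, 1.0, -0.004], [1.0, -0.004, 0.001], [0.001, -0.004, -1.0]] 0.019363109009830872 [ 0.63772322 -0.1947685  -2.26022519]
[[ 0.58271947 -0.02940955  0.03643841]
 [ 0.58271947 -0.02940955  0.06643841]
 [ 0.58271947 -0.15940955  0.06643841]]
```

View pics/s5.png

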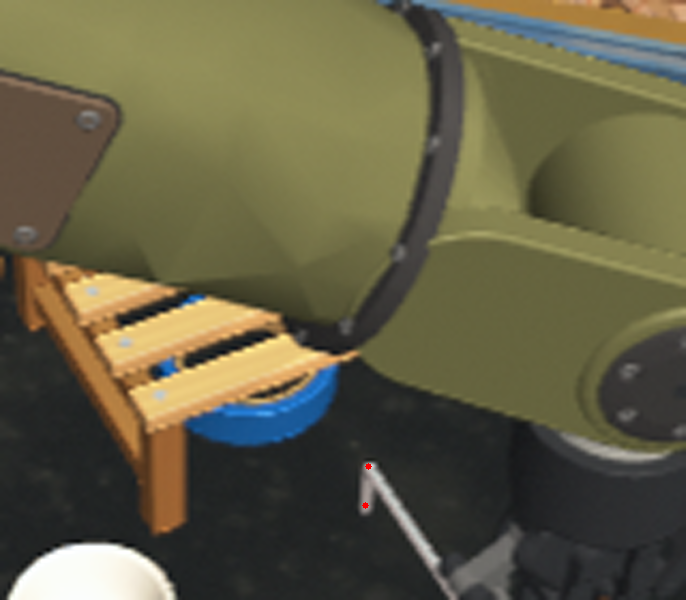

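View pics/t5.png

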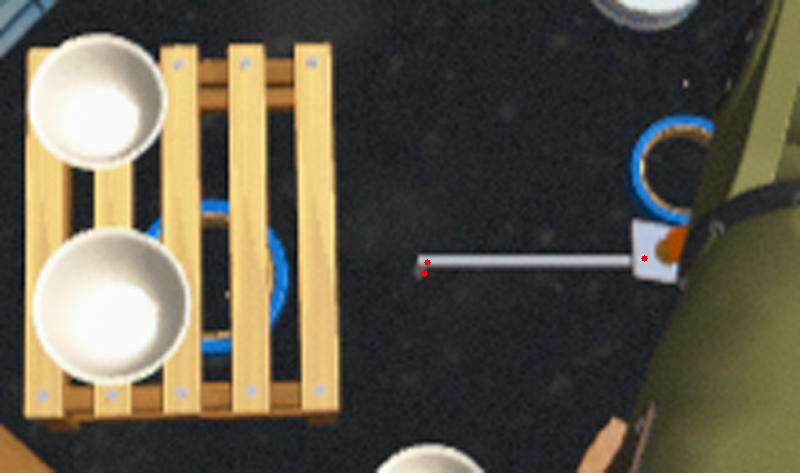

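View pics/w5.png

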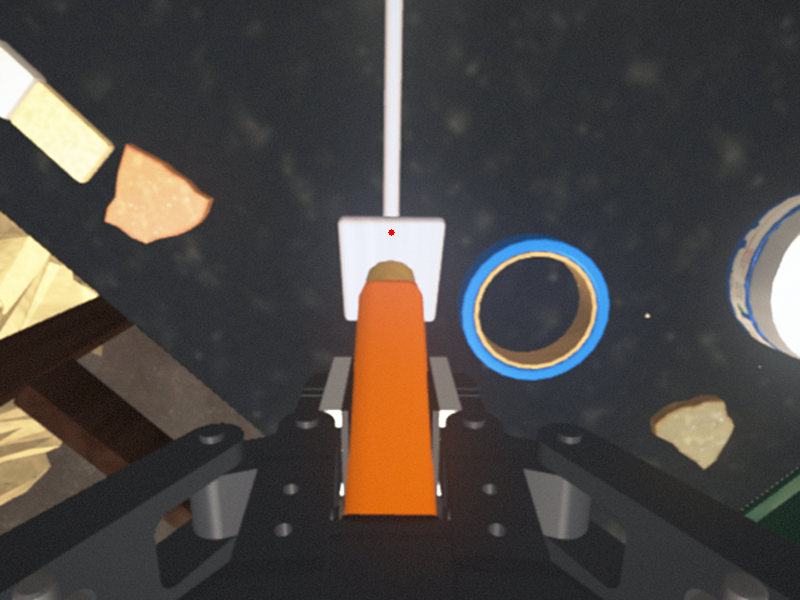

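The dots match the rod in the scene view, and the tip is about 3–5 mm further in than predicted in the top view: tip ≈ (0.583, -0.027, 0.036). It's level and aligned, so I'm going in over the ring to the eye.

Request:
{"name": "carry_out", "arguments": {
  "commands": [
    [[0,0,1.4,0.2,0,0,0],[0,0,2.6,0,0,0,0],[0,0,2.8,0,0,0,0],[0,0,2.8,0,0,0,0],[0,0,2.4,0,0,0,0]]
  ]
}}

```text
clock: 6.45
position: [0.5828, -0.0766, 0.1221]
orientation: [[0.003, 1.0, 0.001], [1.0, -0.003, 0.0], [0.0, 0.001, -1.0]]
wrist_force: [-0.4, -0.3, -2.4]
gripper_width: 0.0192
```

```bash
cat > look.py <<'E'
import sys
from rig import env
from h import *
n=sys.argv[1]
st=env.state(); print(st["clock"],st["joint_positions"].round(2),st["position"].round(4),st["orientation"].round(3).tolist(),st["gripper_width"],st["wrist_force"].round(2))
P=st["position"]; 
pts=P+np.array([[0,.172,-.0785],[0,.172,-.0485],[0,.029+.010,-.0485]])
print(pts[0])
for nm,b in(("scene",(280,180,440,320)),("top",(220,150,440,280))):
    p=env.snapshot(nm)
    a=p["pixels"].copy(); k=min(800/(b[2]-b[0]),600/(b[3]-b[1]))
    a=cv2.resize(a[b[1]:b[3],b[0]:b[2]],None,fx=k,fy=k,interpolation=cv2.INTER_CUBIC)
    for q in proj(p,pts):
        cv2.circle(a,(int((q[0]-b[0]+.5)*k),int((q[1]-b[1]+.5)*k)),3,(0,0,255),-1)
    cv2.imwrite(f"pics/{nm[0]}{n}.png",a)
E
python3 look.py 6
```

```text
6.45 [-0.19  0.49  1.52  0.    1.13 -0.19] [ 0.5828 -0.0766  0.1221] [[0.003, 1.0, 0.001], [1.0, -0.003, 0.0], [0.0, 0.001, -1.0]] 0.019174916819239496 [-0.36 -0.28 -2.4 ]
[0.58276581 0.09538864 0.04361787]
```

View pics/s6.png

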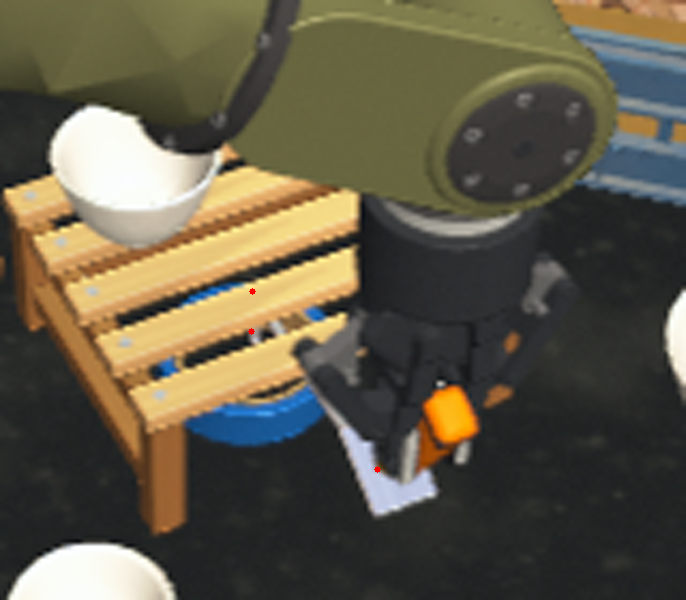

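View pics/t6.png

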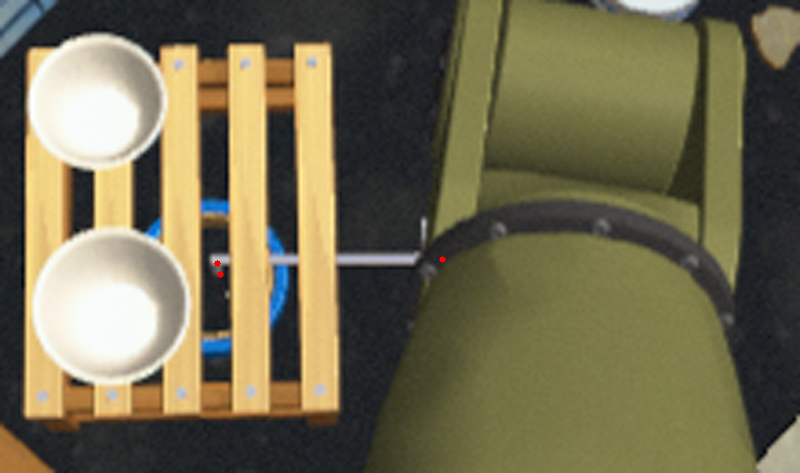

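The tip is over the eye, seen through the slats at top crop (215,262). Lowering into it.

Request:
{"name": "carry_out", "arguments": {
  "commands": [
    [[0,0,0,-0.5,0,0,0],[0,0,0,-1.0,0,0,0],[0,0,0,-1.0,0,0,0],[0,0,0,-0.8,0,0,0],[0,0,0,0,0,0,0]]
  ]
}}

```text
clock: 7.05
position: [0.5818, -0.0789, 0.0845]
orientation: [[0.005, 1.0, -0.005], [1.0, -0.005, 0.001], [0.001, -0.005, -1.0]]
wrist_force: [0.2, -0.6, -1.9]
gripper_width: 0.0191
```

```bash
python3 look.py 7
```

```text
7.05 [-0.2   0.54  1.55  0.    1.06 -0.19] [ 0.5818 -0.0789  0.0845] [[0.005, 1.0, -0.005], [1.0, -0.005, 0.001], [0.001, -0.005, -1.0]] 0.019112960797525815 [ 0.24 -0.64 -1.94]
[0.58182208 0.09306532 0.00598385]
```

View pics/s7.png

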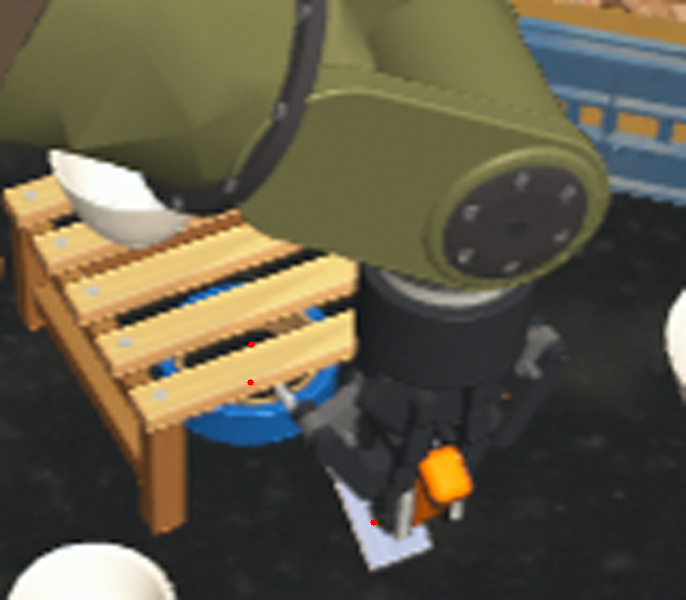

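View pics/t7.png

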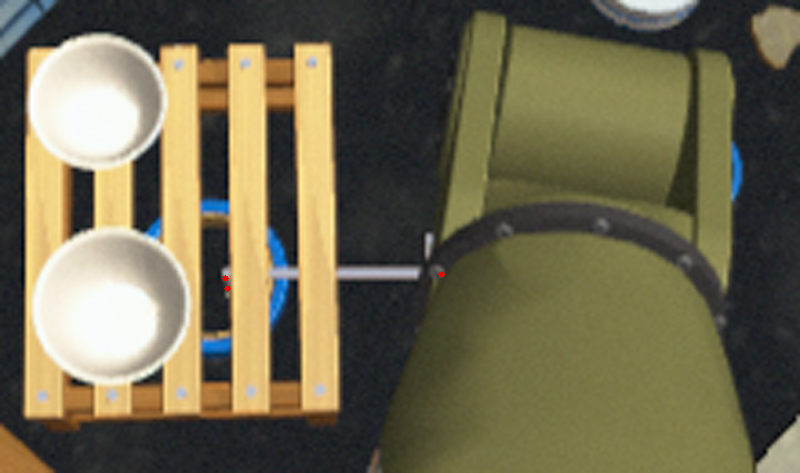

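Tip is down in the eye with no hard contact. Raising 3 mm and pulling gently towards -y.

Request:
{"name": "carry_out", "arguments": {
  "commands": [
    [[0,0,-0.5,0.3,0,0,0],[0,0,-1.2,0,0,0,0],[0,0,-1.2,0,0,0,0],[0,0,-1.2,0,0,0,0],[0,0,-1.2,0,0,0,0]]
  ]
}}

```text
clock: 7.65
position: [0.5826, -0.133, 0.0893]
orientation: [[0.005, 1.0, -0.002], [1.0, -0.005, 0.001], [0.001, -0.002, -1.0]]
wrist_force: [0.3, 0.1, -1.7]
gripper_width: 0.0193
```

```bash
python3 look.py 8
```

```text
7.65 [-0.29  0.55  1.51  0.    1.08 -0.28] [ 0.5826 -0.133   0.0893] [[0.005, 1.0, -0.002], [1.0, -0.005, 0.001], [0.001, -0.002, -1.0]] 0.019328690280365962 [ 0.35  0.05 -1.75]
[0.5825551  0.03900565 0.01084437]
```

View pics/t8.png

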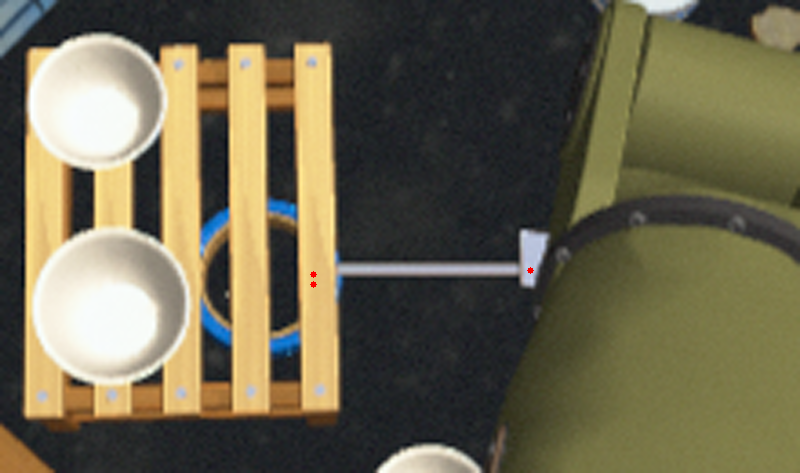

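View pics/s8.png

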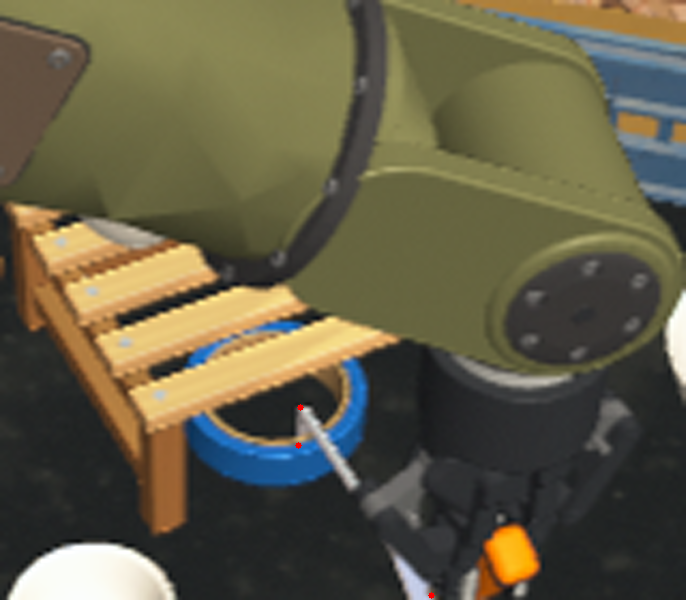

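The roll is following: it has moved about 30 mm, the tip sits in the eye against the near wall, and the rack hasn't moved. Continuing.

Request:
{"name": "carry_out", "arguments": {
  "commands": [
    [[0,0,-1.3,0,0,0,0],[0,0,-1.5,0,0,0,0],[0,0,-1.5,0,0,0,0],[0,0,-1.5,0,0,0,0],[0,0,-1.5,0,0,0,0]]
  ]
}}

```text
clock: 8.25
position: [0.5825, -0.2062, 0.0893]
orientation: [[0.004, 1.0, -0.002], [1.0, -0.004, 0.001], [0.001, -0.002, -1.0]]
wrist_force: [0.2, 0.3, -2.1]
gripper_width: 0.0198
```

Request:
{"name": "carry_out", "arguments": {
  "commands": [
    [[0,0,-1.5,0,0,0,0],[0,0,-1.5,0,0,0,0],[0,0,-1.5,0,0,0,0],[0,0,-1.2,0,0,0,0],[0,0,-0.6,0,0,0,0]]
  ]
}}

```text
clock: 8.75
position: [0.5825, -0.269, 0.0892]
orientation: [[0.005, 1.0, -0.002], [1.0, -0.005, 0.001], [0.001, -0.002, -1.0]]
wrist_force: [0.3, 0.5, -2.5]
gripper_width: 0.0189
```

```bash
python3 look.py 9
```

```text
8.75 [-0.49  0.64  1.37 -0.    1.13 -0.48] [ 0.5825 -0.269   0.0892] [[0.005, 1.0, -0.002], [1.0, -0.005, 0.001], [0.001, -0.002, -1.0]] 0.018907917914759712 [ 0.32  0.52 -2.54]
[ 0.58247228 -0.0969988   0.01069075]
```

View pics/t9.png

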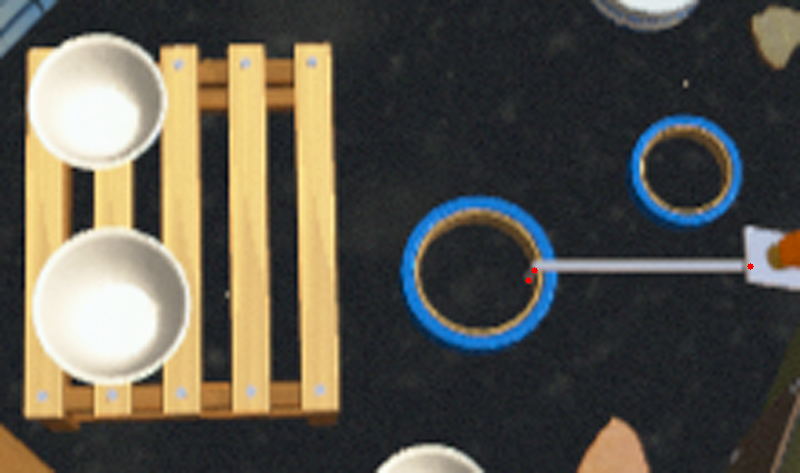

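View pics/s9.png

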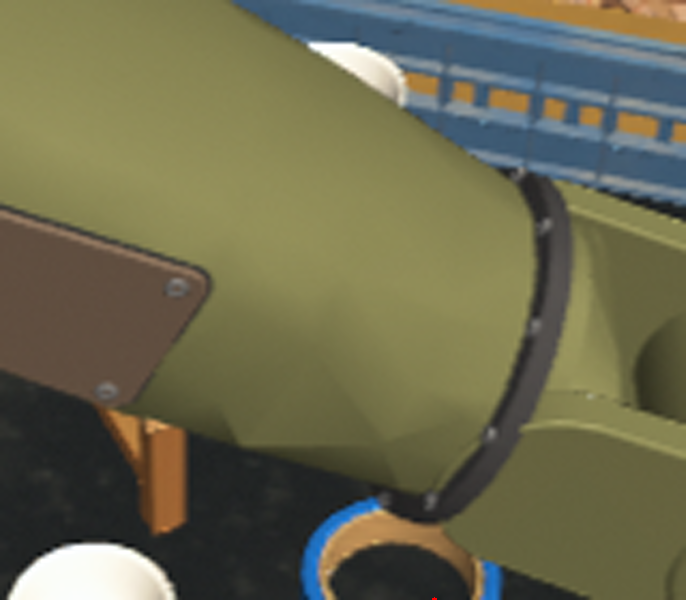

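```bash
python3 - <<'E'
from rig import env
from h import *
t=np.load("pics/top0.npy",allow_pickle=True).item()
print(ray(t,[np.array([478,273])/3.636+[220,150],np.array([402,273])/3.636+[220,150],np.array([556,273])/3.636+[220,150]],.025))
E
```

```text
[[ 0.58382401 -0.06481652  0.025     ]
 [ 0.5846584  -0.01746725  0.025     ]
 [ 0.58296667 -0.11346823  0.025     ]]
```

Request:
{"name": "carry_out", "arguments": {
  "commands": [
    [[0,0,1.0,0,0,0,0],[0,0,1.0,0,0,0,0],[0,0,0,1.0,0,0,0],[0,0,0,2.5,0,0,0],[0,0,0,3.0,0,0,0]]
  ]
}}

```text
clock: 9.35
position: [0.5824, -0.2469, 0.1551]
orientation: [[0.003, 1.0, -0.003], [1.0, -0.003, 0.001], [0.001, -0.003, -1.0]]
wrist_force: [0.5, 0.3, -1.4]
gripper_width: 0.0194
```

Roll centre is now at y = -0.065, i.e. rack x ≈ -0.18, well clear (the limit is -0.14). Going back to the stand along the way out.

Request:
{"name": "carry_out", "arguments": {
  "commands": [
    [[0,-1.0,1.0,3.0,0,0,0],[0,-1.8,1.5,3.0,0,0,0],[0,-1.8,1.6,3.0,0,0,0],[0,-1.8,1.6,3.0,0,0,0],[0,-1.8,1.6,2.5,0,0,0]]
  ]
}}

```text
clock: 9.85
position: [0.4998, -0.1736, 0.3019]
orientation: [[0.003, 1.0, -0.0], [1.0, -0.003, -0.0], [-0.0, -0.0, -1.0]]
wrist_force: [0.2, -0.2, -2.5]
gripper_width: 0.0193
```

```bash
python3 - <<'E'
from rig import env
from h import *
st=env.state(); print(st["position"])
plan(st,(.4234,.2073,.3244),np.array([[0.578, 0.745, -0.333], [0.646, -0.668, -0.369], [-0.497, -0.002, -0.867]]),10)
E
```

```text
[ 0.49977182 -0.17358084  0.30193037]
shift cm [-7.64 38.09  2.25] turn [-0.496  0.193 -0.71 ] |t| 0.887 rows>= 7.8
per row [-0.76  3.81  0.22] [-0.05   0.019 -0.071]
```

Request:
{"name": "carry_out", "arguments": {
  "commands": [
    [[0,-0.8,3,0.8,-0.05,0.02,-0.07],[0,-0.8,4,0.7,-0.05,0.02,-0.07],[0,-0.8,4,0.5,-0.05,0.02,-0.07],[0,-0.8,4,0.5,-0.05,0.02,-0.07],[0,-0.8,4,0.5,-0.05,0.02,-0.07]]
  ]
}}

```text
clock: 10.35
position: [0.4596, 0.0172, 0.3308]
orientation: [[0.333, 0.932, -0.14], [0.906, -0.358, -0.225], [-0.26, -0.052, -0.964]]
wrist_force: [-0.2, -0.5, -2.0]
gripper_width: 0.019
```

Request:
{"name": "carry_out", "arguments": {
  "commands": [
    [[0,-0.8,4,0,-0.05,0.02,-0.07],[0,-0.8,4,0,-0.05,0.02,-0.07],[0,-0.8,4,0,-0.05,0.02,-0.07],[0,-0.6,4,0,-0.05,0.02,-0.07],[0,-0.6,3,0,-0.05,0.01,-0.07]]
  ]
}}

```text
clock: 10.85
position: [0.4236, 0.2078, 0.3301]
orientation: [[0.574, 0.749, -0.331], [0.65, -0.663, -0.372], [-0.498, -0.002, -0.867]]
wrist_force: [0.7, -1.2, -0.7]
gripper_width: 0.0194
```

```bash
cat > look2.py <<'E'
import sys
from rig import env
from h import *
n=sys.argv[1]
st=env.state(); print(st["clock"],st["position"].round(4),st["gripper_width"],st["wrist_force"].round(2))
R=tool(48,0)
plan(st,(.4238,.2074,.3244),np.array([[0.578, 0.745, -0.333], [0.646, -0.668, -0.369], [-0.497, -0.002, -0.867]]))
# hook rel tool from grasp
Rg=np.array([[0.579, 0.745, -0.332],[0.647,-0.667,-0.369],[-.497,-.001,-.867]]); Rg=tool(48,0)
rel=Rg.T@(np.array([.430,.2135,.145])-np.array([.4238,.2074,.1884]))
O=st["position"]+st["orientation"]@rel; Rh=st["orientation"]@(Rg.T@Rot.from_euler("z",48,degrees=True).as_matrix())
print("hook est",O.round(4),"z",Rh[:,2].round(3))
L=[(.012,.010,.1),(.012,-.01,.1),(-.012,.01,.1),(-.012,-.01,.1),(.023,.017,0),(.023,-.017,0),(-.023,.017,0),(-.023,-.017,0),(.0976,0,-.111),(.1126,0,-.085),(0,0,-.02)]
pts=O+np.array(L)@Rh.T
so=np.array([.43,.2135,0]);SM=Rot.from_euler("z",48,degrees=True).as_matrix()
sp=so+np.array([(.027,.021,.145),(.027,-.021,.145),(.027,.007,.145),(.027,-.007,.145)])@SM.T
for nm,b in(("scene",(225,120,305,280)),("top",(160,230,280,340)),("wrist",(0,0,640,480))):
    p=env.snapshot(nm); E=wristE(st,p) if nm=="wrist" else None
    k=min(800/(b[2]-b[0]),600/(b[3]-b[1]))
    a=cv2.resize(p["pixels"][b[1]:b[3],b[0]:b[2]],None,fx=k,fy=k,interpolation=cv2.INTER_CUBIC)
    for P_,c in((pts,(0,0,255)),(sp,(0,255,0))):
      for q in proj(p,P_,E):
        cv2.circle(a,(int((q[0]-b[0]+.5)*k),int((q[1]-b[1]+.5)*k)),2,c,-1)
    cv2.imwrite(f"pics/{nm[0]}{n}.png",a)
E
python3 look2.py 10
```

```text
10.85 [0.4236 0.2078 0.3301] 0.019441359411529496 [ 0.68 -1.19 -0.67]
shift cm [ 0.02 -0.04 -0.57] turn [ 0.001 -0.    -0.006] |t| 0.006 rows>= 0.1
hook est [0.4298 0.2141 0.2868] z [-0.    -0.003  1.   ]
```

View pics/s10.png

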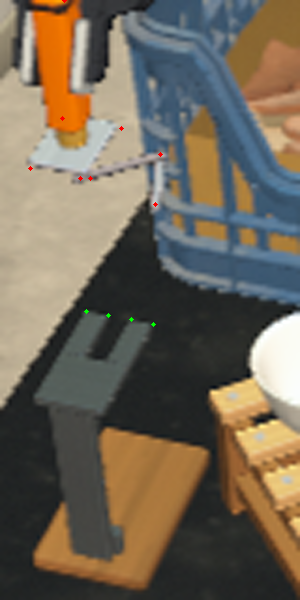

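View pics/w10.png

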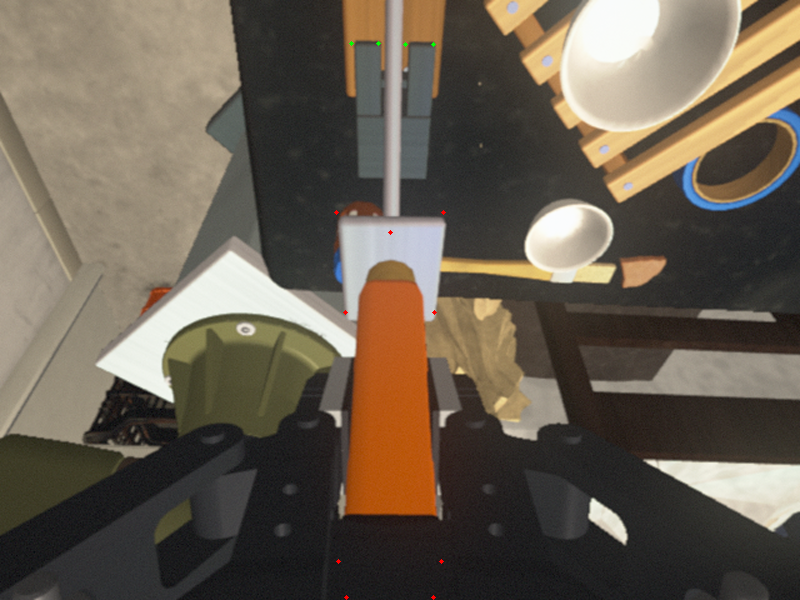

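The rod lines up with the middle of the slot (wrist crop x ≈ 394 against slot centre 395). The guard looks the same in the gripper as right after the grasp, so it hasn't slipped. Lowering.

Request:
{"name": "carry_out", "arguments": {
  "commands": [
    [[0,0,0,-2,0.001,0,-0.006],[0,0,0,-3,0,0,0],[0,0,0,-3,0,0,0],[0,0,0,-3,0,0,0],[0,0,0,-1.5,0,0,0]]
  ]
}}

```text
clock: 11.5
position: [0.4242, 0.2044, 0.203]
orientation: [[0.577, 0.745, -0.335], [0.648, -0.667, -0.368], [-0.497, -0.005, -0.868]]
wrist_force: [0.0, 0.3, -1.6]
gripper_width: 0.0196
```

```bash
python3 look2.py 11
```

```text
11.5 [0.4242 0.2044 0.203 ] 0.019595365150549406 [ 0.04  0.28 -1.61]
shift cm [-0.04  0.3  12.14] turn [-0.002 -0.002 -0.001] |t| 0.003 rows>= 2.4
hook est [0.4303 0.2108 0.1596] z [ 0.001 -0.006  1.   ]
```

View pics/s11.png

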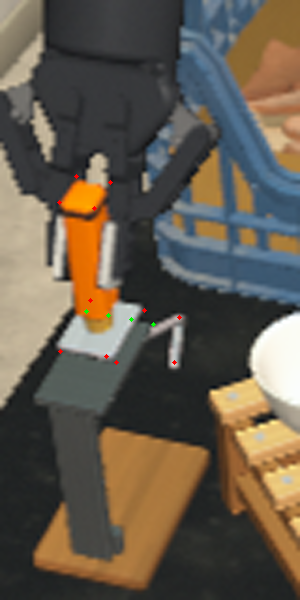

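View pics/w11.png

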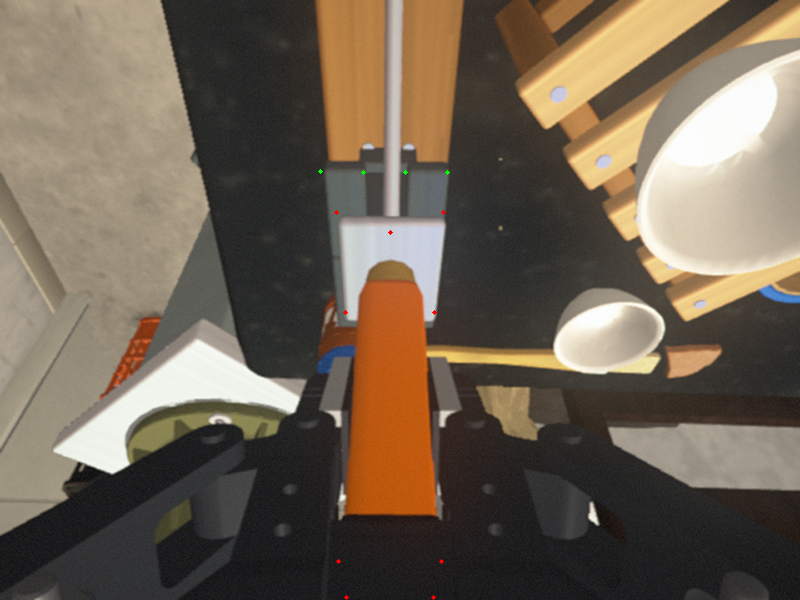

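The arm has drifted 3 mm in -y. I'll correct that and set the hook down.

Request:
{"name": "carry_out", "arguments": {
  "commands": [
    [[0,0,0.3,0,0,0,0],[0,0,0,-0.5,0,0,0],[0,0,0,-0.4,0,0,0],[0,0,0,-0.3,0,0,0],[0,0,0,-0.2,0,0,0]]
  ]
}}

```text
clock: 12.15
position: [0.4246, 0.2083, 0.19]
orientation: [[0.577, 0.745, -0.334], [0.648, -0.667, -0.368], [-0.497, -0.004, -0.868]]
wrist_force: [0.1, 0.9, -3.2]
gripper_width: 0.019
```

```bash
python3 look2.py 12
```

```text
12.15 [0.4246 0.2083 0.19  ] 0.01903314869907638 [ 0.14  0.92 -3.25]
shift cm [-0.08 -0.09 13.44] turn [-0.002 -0.001 -0.001] |t| 0.002 rows>= 2.7
hook est [0.4307 0.2146 0.1466] z [ 0.    -0.006  1.   ]
```

View pics/w12.png

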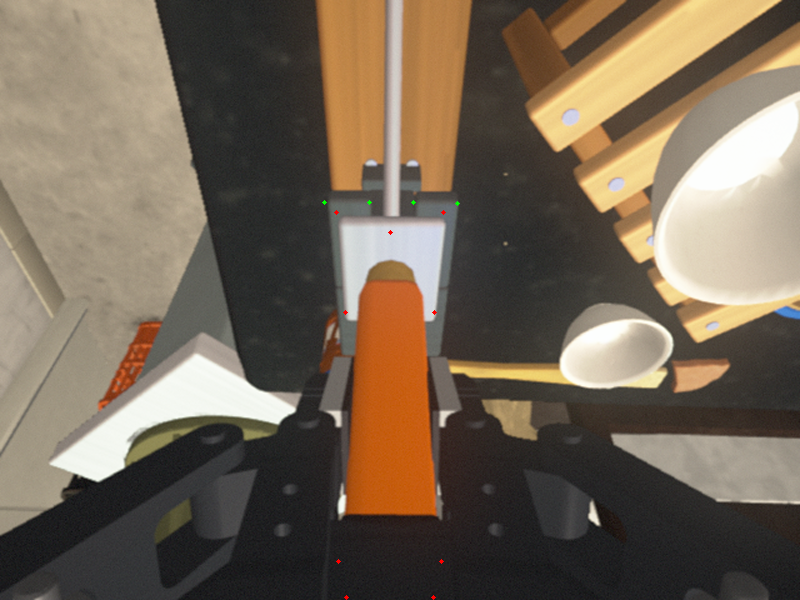

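View pics/s12.png

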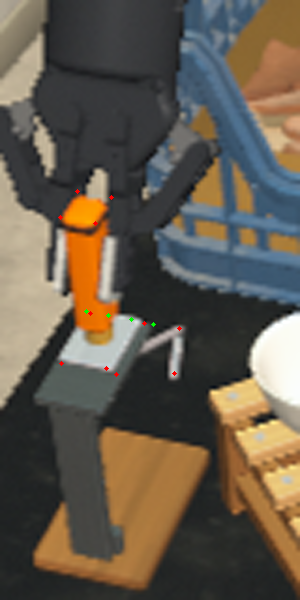

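Fork and hook now sit in the picture as they did just after the grasp, about 1.5 mm above seating. Final lower, checking the force.

Request:
{"name": "carry_out", "arguments": {
  "commands": [
    [[0,0,0,-0.1,0,0,0],[0,0,0,-0.1,0,0,0],[0,0,0,0,0,0,0],[0,0,0,0,0,0,0],[0,0,0,0,0,0,0]]
  ]
}}

```text
clock: 12.8
position: [0.4247, 0.2083, 0.1884]
orientation: [[0.578, 0.745, -0.333], [0.648, -0.667, -0.368], [-0.496, -0.004, -0.868]]
wrist_force: [0.3, 0.7, -0.6]
gripper_width: 0.0197
```

Request:
{"name": "carry_out", "arguments": {
  "commands": [
    [[0,0,0,-0.05,0,0,0],[24,0,0,0,0,0,0],[28,0,0,0,0,0,0],[40,0,0,0,0,0,0],[60,0,0,0,0,0,0]]
  ]
}}

```text
clock: 13.3
position: [0.4246, 0.2083, 0.1877]
orientation: [[0.578, 0.745, -0.334], [0.648, -0.667, -0.368], [-0.497, -0.004, -0.868]]
wrist_force: [0.2, -0.0, -0.2]
gripper_width: 0.0477
```

Request:
{"name": "carry_out", "arguments": {
  "commands": [
    [[90,0,0,0,0,0,0],[100,0,0,0,0,0,0],[100,0,0,0,0,0,0],[100,0,0,0,0,0,0],[100,0,0,0,0,0,0]]
  ]
}}

```text
clock: 13.8
position: [0.4246, 0.2083, 0.1878]
orientation: [[0.578, 0.745, -0.334], [0.648, -0.667, -0.368], [-0.496, -0.004, -0.868]]
wrist_force: [0.4, 0.9, 0.9]
gripper_width: 0.0851
```

```bash
python3 look2.py 13
```

```text
13.8 [0.4246 0.2083 0.1878] 0.08512332577630535 [0.45 0.9  0.89]
shift cm [-0.08 -0.09 13.66] turn [-0.002 -0.001 -0.001] |t| 0.002 rows>= 2.7
hook est [0.4308 0.2147 0.1444] z [ 0.    -0.006  1.   ]
```

View pics/w13.png

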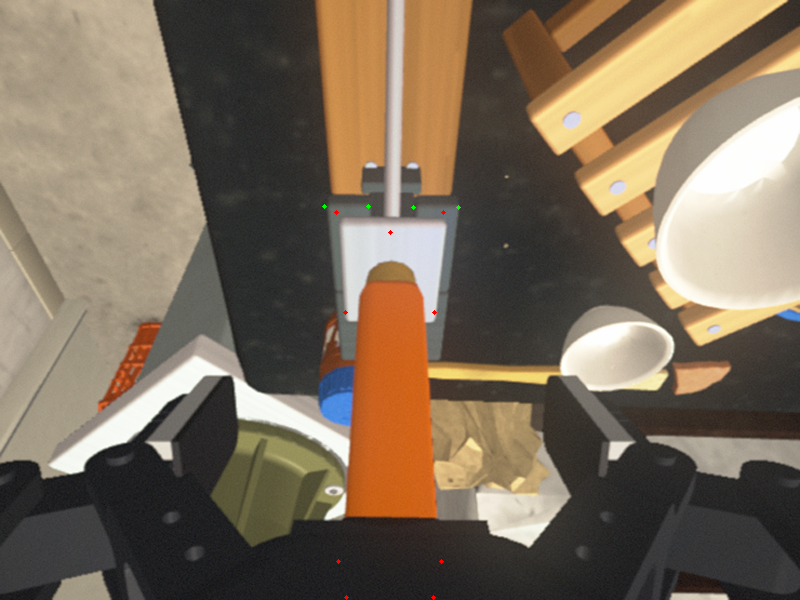

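View pics/s13.png

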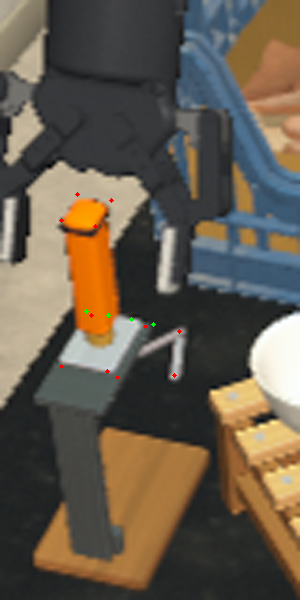

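Released, with the hook standing in the fork. Backing out along the tool axis.

Request:
{"name": "carry_out", "arguments": {
  "commands": [
    [[100,0.4,0.45,1.0,0,0,0],[100,0.8,0.9,2.1,0,0,0],[100,0.8,0.9,2.1,0,0,0],[100,1.0,1.1,2.6,0,0,0],[100,1.2,1.3,3.0,0,0,0]]
  ]
}}

```text
clock: 14.45
position: [0.4668, 0.2553, 0.2974]
orientation: [[0.578, 0.745, -0.334], [0.648, -0.667, -0.368], [-0.497, -0.004, -0.868]]
wrist_force: [-0.2, -0.2, 0.3]
gripper_width: 0.0854
```

Request:
{"name": "carry_out", "arguments": {
  "commands": [
    [[100,-1,2.0,3,0,0,0],[100,-2,4,0,0,0,0],[100,-2,4,0,0,0,0],[100,-2,4,0,0,0,0],[100,0,0,0,0,0,0]]
  ]
}}

```text
clock: 14.95
position: [0.394, 0.3987, 0.326]
orientation: [[0.574, 0.749, -0.332], [0.651, -0.663, -0.369], [-0.496, -0.005, -0.868]]
wrist_force: [0.6, -0.5, -0.7]
gripper_width: 0.0853
```

```bash
python3 - <<'E'
from rig import env
from h import *
st=env.state(); print(st["clock"],st["position"],st["gripper_width"])
s0=np.load("pics/scene0.npy",allow_pickle=True).item();t0=np.load("pics/top0.npy",allow_pickle=True).item()
s=env.snapshot("scene");t=env.snapshot("top")
cv2.imwrite("pics/s14.png",s["pixels"]);cv2.imwrite("pics/t14.png",t["pixels"])
A=[cv2.resize(p["pixels"][165:285,225:305],(400,600),interpolation=cv2.INTER_CUBIC) for p in(s0,s)]
cv2.imwrite("pics/cmp_s.png",np.hstack(A))
A=[cv2.resize(p["pixels"][150:340,180:310],(400,585),interpolation=cv2.INTER_CUBIC) for p in(t0,t)]
cv2.imwrite("pics/cmp_t.png",np.hstack(A))
for q in ["tape_roll","drying_rack","bent_hook","bowl_large","bowl_small"]:
    for n,p in(("s",s),("t",t)): print(q,n,[(round(d["confidence"],2),d["bbox"]) for d in env.outline_of(q,p)])
for n,p,p0,b in(("s",s,s0,(340,190,405,305)),("t",t,t0,(225,160,316,270))):
    d=cv2.absdiff(p["pixels"],p0["pixels"])[b[1]:b[3],b[0]:b[2]]; print(n,d.mean(),(d.max(2)>60).sum())
E
```

```text
14.95 [0.39402621 0.39870531 0.32601727] 0.08531179721545508
tape_roll s [(0.89, [354.7, 294.7, 398.7, 339.0]), (0.78, [419.7, 339.0, 453.0, 374.2])]
tape_roll t [(0.75, [328.7, 205.0, 374.4, 249.5]), (0.67, [389.7, 182.6, 427.0, 215.5])]
drying_rack s [(0.75, [280.3, 203.5, 403.5, 304.3])]
drying_rack t [(0.89, [224.8, 162.6, 314.7, 270.4])]
bent_hook s [(0.69, [240.1, 171.4, 271.5, 220.6])]
bent_hook t [(0.93, [186.1, 258.2, 227.8, 307.0]), (0.64, [229.4, 157.8, 268.5, 198.2])]
bowl_large s [(0.58, [292.4, 202.5, 331.7, 238.7])]
bowl_large t [(0.85, [231.2, 212.5, 269.2, 254.7])]
bowl_small s [(0.9, [342.7, 188.7, 374.6, 217.7])]
bowl_small t [(0.72, [228.5, 159.5, 267.5, 197.4])]
s 5.885083612040134 501
t 3.6947052947052947 226
```

View pics/cmp_s.png

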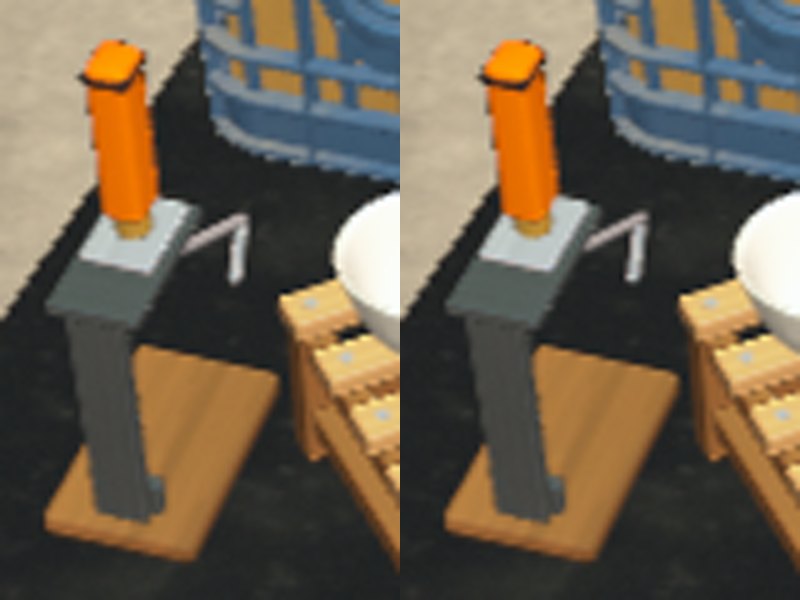

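View pics/cmp_t.png

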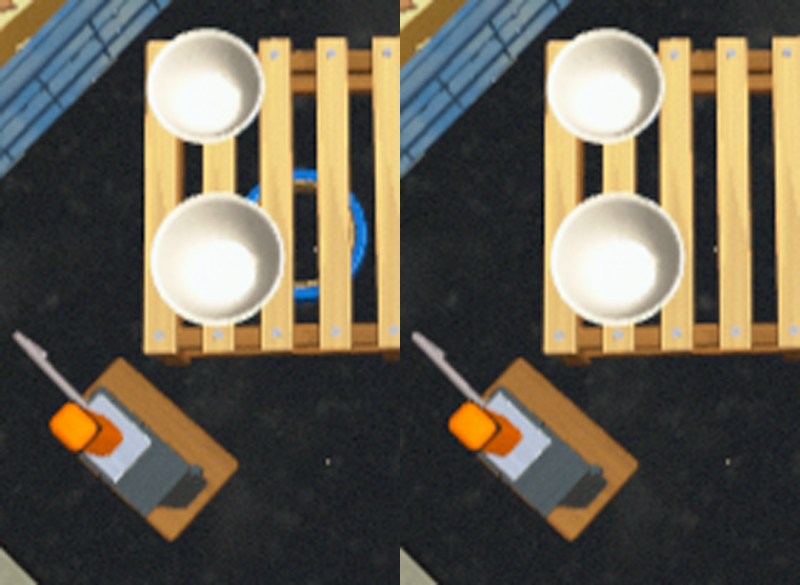

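View pics/t14.png

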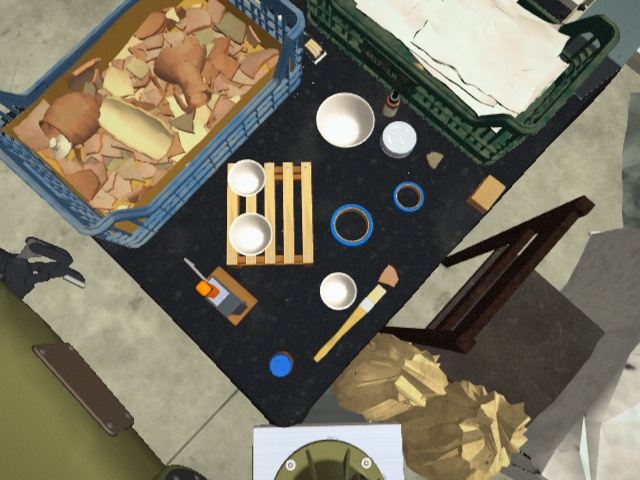

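The before/after crops match for hook, stand, rack and bowls. The roll lies flat and clear at top (351,225), and the arm is well away. Handing in.

```bash
python3 -c "
from rig import env
print(env.state()['qd'].round(4)); print(env.job_done())"
```

```text
[ 0.0026  0.0015 -0.0008 -0.0009 -0.0006  0.    ]
the job is handed in; nothing more can be done
None
```

The roll is out from under the rack and the hook is back in the fork. I handed the job in at about 15 s; no verdict was reported.

I took the hook by its handle and lifted it straight out of the fork. I brought it in level under the rack, lowered the tip into the roll's eye and pulled the roll out towards -y. I hung the hook back the same way and moved the arm clear.

- **Roll:** my measurement puts its centre at about (0.584, -0.065) m, which is rack x ≈ -0.18 m against the -0.14 m limit. It lies flat. The gripper stayed on the handle and away from it.
- **Hook, rack and bowls:** before/after crops from the scene and top cameras look the same to about a pixel (roughly 2 mm).
- **Disagreements:** the top view put the tip 3–5 mm from where I predicted. The arm came down 3 mm off in y over the stand, which I corrected before setting the hook down. The network also reported a weak second "bent_hook" where the small bowl stands, which I ignored.

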